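Sweep the offcuts off the work board into the scrap tray

TASK

Clear the work board before sanding: with the fingertips, sweep the three wooden offcuts along the board and over its open end so that they drop into the orange scrap tray and lie in it. Only push them, never pick up or carry them, and leave everything else (the tape roll and the wax tin on the board, the knobs in the green tray, the things on the bench) where it stands.

Things in the scene. Friction and masses are not known exactly. Their poses are not given: they have to be found in the camera images.
- board: Fixed raised work board: grey laminate deck 250 (x) x 340 (y) mm, flat top 70 mm above the bench. A dark batten 15 mm wide and 15 mm high stands along each of the two long edges (x = -125 to -110 and 110 to 125 mm); the two ends at y = -170 and +170 mm are open and flush. Origin: centre of its underside, on the bench; x across the board away from the robot (within 0.25 rad), y along the board, z up.
- scrap_tray: Orange plastic scrap tray for the offcuts, its long side beside one open end of the board, 3 mm from it; may be at either end. Fixed open-topped tray, 240 (x) x 130 (y) mm outside, 55 mm high, walls and floor 4 mm thick, so its rim is 15 mm lower than the deck. Origin: centre of its underside, on the bench, 238 mm from the board's centre along the board's y axis (+ or -); its axes are parallel to the board's.
- keep_tray: Green plastic tray for parts to be kept, holding two knobs; at the other end of the board, its long side beside one open end of the board, 3 mm from it; may be at either end. Fixed open-topped tray, 240 (x) x 130 (y) mm outside, 55 mm high, walls and floor 4 mm thick, so its rim is 15 mm lower than the deck. Origin: centre of its underside, on the bench, 238 mm from the board's centre along the board's y axis (+ or -); its axes are parallel to the board's.
- oak_offcut: Loose mid-brown oblong wood offcut, 48 x 24 x 20 mm (its own x, y, z), about 30 g. It starts flat on the deck of the board at any yaw. Origin: its centre, 10 mm above the deck at the start.
- square_offcut: Loose pale square wood offcut, 36 x 36 x 16 mm (its own x, y, z), about 30 g. It starts flat on the deck of the board at any yaw. Origin: its centre, 8 mm above the deck at the start.
- walnut_offcut: Loose dark brown wood offcut, 40 x 28 x 18 mm (its own x, y, z), about 30 g. It starts flat on the deck of the board at any yaw. Origin: its centre, 9 mm above the deck at the start.
- tape_roll: Loose blue roll of tape lying flat on the deck, 48 mm across, 24 mm high, near the batten farther from the robot (about 80 mm from the board's middle line). Not to be moved. Origin: centre of its underside.
- wax_tin: Loose brass-coloured round tin with a pale lid on the deck, 44 mm across, 35 mm high, near the same batten as the tape. Not to be moved. Origin: centre of its underside.
- knob_a: Loose turned wooden knob, 36 mm across, 32 mm high, in the green tray. Not to be moved. Origin: centre of its underside.
- knob_b: Second knob, like knob_a, in the green tray.
- glue_bottle: Yellow glue bottle, 60 mm across, 160 mm high, standing on the bench to the robot's right. Not to be moved. Origin: centre of its underside.
- screwdriver: Red-handled screwdriver lying on the bench to the robot's right. Not to be moved. Origin: on its axis, on the bench.
- sanding_block: Cork sanding block 110 x 65 x 34 mm on the bench to the robot's left. Not to be moved. Origin: centre of its underside.

How it is judged:
At the end, for the whole second after the job is handed in: All three offcuts rest in the orange tray: centres within 114 mm (x) and 59 mm (y) of its centre and lower than its rim (55 mm above the bench), none leaning on the board; tape, tin, knobs, glue bottle, screwdriver and sanding block each within 20 mm of their starts (x of oak_offcut in the frame of scrap_tray between -0.114 and 0.114 m and y of oak_offcut in the frame of scrap_tray between -0.059 and 0.059 m and height (world z) of each of oak_offcut, square_offcut, walnut_offcut below 0.055 m and linear speed of each of oak_offcut, square_offcut, walnut_offcut below 0.02 m/s and contact force between each of oak_offcut, square_offcut, walnut_offcut and board below 0.05 N and x of square_offcut in the frame of scrap_tray between -0.114 and 0.114 m and y of square_offcut in the frame of scrap_tray between -0.059 and 0.059 m and x of walnut_offcut in the frame of scrap_tray between -0.114 and 0.114 m and y of walnut_offcut in the frame of scrap_tray between -0.059 and 0.059 m and distance of each of tape_roll, wax_tin, knob_a, knob_b, glue_bottle, screwdriver, sanding_block from where it was at the start of the episode below 0.02 m); the robot touches nothing.
It fails at once if an offcut is lifted: its centre rises more than 110 mm above the bench (about 30 mm above where it lay) (height (world z) of any of oak_offcut, square_offcut, walnut_offcut above 0.11 m).
It fails at once if the fingers carry an offcut out over the scrap tray at deck height (centre 38 mm past the board's end, over 75 mm above the bench, not on other offcuts) ((height (world z) of oak_offcut above 0.075 m and contact force between oak_offcut and the fingers above 0.05 N and contact force between oak_offcut and square_offcut below 0.02 N and contact force between oak_offcut and walnut_offcut below 0.02 N and x of oak_offcut in the frame of scrap_tray between -0.12 and 0.12 m and y of oak_offcut in the frame of scrap_tray between -0.03 and 0.03 m) or (height (world z) of square_offcut above 0.075 m and contact force between square_offcut and the fingers above 0.05 N and contact force between square_offcut and oak_offcut below 0.02 N and contact force between square_offcut and walnut_offcut below 0.02 N and x of square_offcut in the frame of scrap_tray between -0.12 and 0.12 m and y of square_offcut in the frame of scrap_tray between -0.03 and 0.03 m) or (height (world z) of walnut_offcut above 0.075 m and contact force between walnut_offcut and the fingers above 0.05 N and contact force between walnut_offcut and oak_offcut below 0.02 N and contact force between walnut_offcut and square_offcut below 0.02 N and x of walnut_offcut in the frame of scrap_tray between -0.12 and 0.12 m and y of walnut_offcut in the frame of scrap_tray between -0.03 and 0.03 m)).
It fails at once if a bystander (tape, tin, knob, glue bottle, screwdriver, sanding block) is moved more than 20 mm (distance of any of tape_roll, wax_tin, knob_a, knob_b, glue_bottle, screwdriver, sanding_block from where it was at the start of the episode above 0.02 m).
It also fails if it takes over 72 s, if anything falls off the work surface, if the arm or the gripper's body presses on something with over 40 N, if the wrist force passes 120 N, or if a joint passes its speed limit or range.

ROBOT

A 7-joint arm with a two-finger parallel gripper is mounted at the origin on the work surface. World frame = base frame: x ahead of the robot, y to its left, z up, the work surface at z = 0. Lengths are in m, angles in rad, forces in N, time in s.
With the tool pointing down it reaches from about 0.4 to 0.85 m from the base axis. Payload 10.4 kg.
Tool frame: the origin (TCP) lies at the very end of the fingers, on their centre line; the grasp point (between the pads) lies 19 mm behind it; z points along the fingers, y is the direction in which the jaws open and shut (so a half turn about z gives the same grasp; the last joint's range is limited). The gripper opens to 85 mm and grips with 20 to 120 N. Pads are 22 mm wide; open, the fingers measure 114 mm over their backs; the gripper's body (76 mm by 85 mm) begins 54 mm behind the grasp point. The pads swing forward as they close: fully open they stand 13 mm farther back than shut.
Start: joints at [1.273, 0.332, -0.065, 1.46, 0.022, 1.35, -0.088], TCP at [0.17, -0.602, 0.231] pointing down, gripper open.
Joint ranges: [-2.6, 2.6], [-0.5, 2.12], [-1.47, 1.34], [0.16, 2.42], [-1.27, 4.41], [0.06, 2.06], [-2.6, 2.6]. Speed limits (rad/s): [2.22, 2.22, 2.79, 2.79, 3.14, 3.14, 3.14].

INTERFACE

Orientations are given as a unit quaternion [x, y, z, w].
In Python, from workcell import get_obs, camera, camera_info, hand_in gives the robot as it stands.
- The arm moves only by the tool move_arm, never from a script. Its argument "moves" is a list of rows, each a list of 3 entries, a list of its own where there are three numbers: the shift along the tool's x, y, z in units of 25 mm (1.0 is 25 mm), then the turn, a rotation vector about the tool's x, y, z in degrees, then the opening, from 0 (shut) to 1 (fully open). A call has 1 to 5 rows; each row shifts and turns the commanded pose from where the row before left it, along the tool's axes as they then stand; what a row does not reach is not made up. A row lasts 1/8 s, in which the tool goes at most 62.5 mm and 10.7 degrees, less where a joint would pass 70% of its speed; a pose out of reach is approached as far as the arm can. A call is refused whole if a number of a shift passes 1 or a number of a turn 10.7, either way. A call with a gripper value outside its range is refused whole. The fingers move at their own pace and stop on an object; "squeeze" is the grip in N (left out, the last holds). Time passes only in rows, so rows that do not move let the fingers close. It gives the time, the measured TCP pose, the force and the opening at its end, in the units of the state.
- get_obs(): the state, without advancing time (a new reading comes with each control period).
- camera(name): name is "scene" or "top" or "wrist"; returns the picture (420x560x3 uint8, red, green, blue); there is no depth.
- camera_info(name): a dict with "fx", "fy", "cx", "cy" (pixels), "origin" and "rotation" of the camera in the world. Camera axes: x right, y down, z forward; pixel columns grow to the right and rows downward; lengths in m; the calibration is good to about 2 mm. A picture is of the moment at which its call begins: read the wrist's pose just before it. camera_info takes no time and is no camera call; for the wrist camera it gives the pose at the moment of the call.
- hand_in(): hands the job in, once; it reports no verdict.
The state is a dict: "clock": time; "joint_pos": joint angles; "joint_velocities": joint speeds; "tau": joint torques, N m; "position": TCP position; "ee_rot": TCP orientation; "ft_force": force on the tool from outside, world axes, zero at the start; "torque": the same for the moment, N m; "grip_width": opening from 0.0 (shut) to 1.0 (fully open).
Only numpy, scipy, OpenCV 4.12 (cv2) and the standard library are available. Lean on these libraries where they do the work, as an engineer would, in place of code of your own. Each camera call takes 0.05 s, during which the arm holds its last target. There are 200 camera calls.

## Working session

There is one attempt and no reset: what is moved stays moved. The work goes in short steps, Python scripts to look and compute and a tool call to move; the robot and the scene stay as the last step left them, time stands still between calls to the robot, and variables do not carry over. Pictures are saved under pics/ and viewed, about 8 in all and at most 12, crops included, and the job is handed in when it is done.

Besides the shell and the picture viewer there is one more tool, called after "Call:" by a JSON object that holds its "api" and its "payload". move_arm: Moves the arm, as the interface text tells. Its arguments: {"type":"object","properties":{"moves":{"type":"array","items":{"type":"array"}},"squeeze":{"type":"number"}},"required":["moves"]}

```bash
mkdir -p pics; python3 - <<'E'
from workcell import *
import cv2,numpy as np
print(get_obs())
for n in("top","scene"):
    im=camera(n); cv2.imwrite(f"pics/{n}0.png",im[:,:,::-1]); i=camera_info(n); print(n,i)
a=cv2.imread("pics/top0.png")
E
```

```text
{'clock': 0.0, 'joint_pos': array([ 1.27342491,  0.33288914, -0.06470679,  1.46098691,  0.02157573,
        1.34991009, -0.08852039]), 'joint_velocities': array([-0.00035232, -0.00200674, -0.00097381, -0.0006449 ,  0.00178487,
       -0.0006679 , -0.0003469 ]), 'tau': array([ 6.39556074e-04, -6.25444794e+01,  4.96608554e-02, -3.91612244e+01,
        1.63272052e-02,  9.97160882e-03, -4.03206991e-05]), 'position': array([ 0.16947535, -0.6011669 ,  0.23048341]), 'ee_rot': array([ 9.90576959e-01,  1.36955202e-01, -1.25189207e-04, -7.38995793e-04]), 'ft_force': array([ 0.07376352, -0.72516838, -0.11766852]), 'torque': array([ 0.02444023, -0.01103758,  0.01563838]), 'grip_width': 1.0012956583377155}
top {'fx': 453.28288714001053, 'fy': 453.28288714001053, 'cx': 281.13188744207037, 'cy': 207.01096828455164, 'origin': array([0.30928438, 0.01516321, 1.52714144]), 'rotation': array([ 0.71417679, -0.69579983,  0.05530371, -0.05249392])}
scene {'fx': 396.8810562511117, 'fy': 396.8810562511117, 'cx': 273.1793353647179, 'cy': 215.63286553547223, 'origin': array([1.05162243, 0.61569413, 0.8411687 ]), 'rotation': array([ 0.32499787,  0.86131962, -0.36496708, -0.1389386 ])}
```

View pics/top0.png

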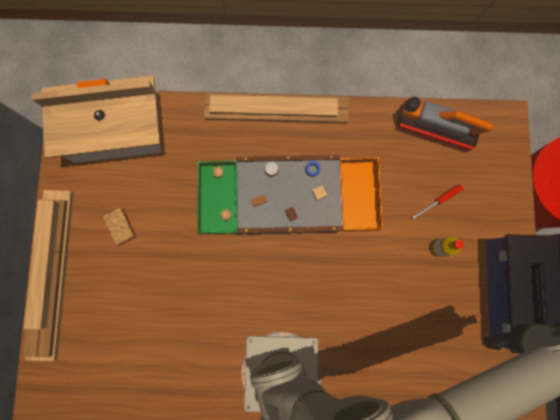

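The top view shows the orange tray at the right (-y) end, about (360,195), and the green tray at the left. The offcuts are near (260,201), (291,214) and (319,192), the tape at (313,169) and the tin at (271,169).

```bash
cat > h.py <<'E'
import cv2,numpy as np
from scipy.spatial.transform import Rotation as R
from workcell import *
def ray(i,uv,z):
    uv=np.atleast_2d(uv).astype(float)
    d=np.c_[(uv[:,0]-i['cx'])/i['fx'],(uv[:,1]-i['cy'])/i['fy'],np.ones(len(uv))]
    d=R.from_quat(i['rotation']).apply(d); o=np.array(i['origin'])
    z=np.broadcast_to(z,len(uv))
    return (o+d*((z-o[2])/d[:,2])[:,None])[:,:2]
def frame(i,im):  # board pose from the two tray rims (orange, green) at z=.055
    h=cv2.cvtColor(im,cv2.COLOR_BGR2HSV)
    P={}
    for n,lo,hi in(("scrap",(8,200,120),(20,255,255)),("keep",(55,150,40),(80,255,255))):
        m=cv2.inRange(h,lo,hi); m[:140]=0; m[245:]=0; m[:,:190]=0; m[:,390:]=0
        c=max(cv2.findContours(cv2.morphologyEx(m,cv2.MORPH_CLOSE,np.ones((5,5))),0,1)[0],key=cv2.contourArea)
        r=cv2.minAreaRect(ray(i,c[:,0],.055).astype(np.float32)*1000); P[n]=r
    return P
E
python3 - <<'E'
from h import *
i=camera_info("top"); im=cv2.imread("pics/top0.png")
P=frame(i,im); print(P)
s=np.array(P['scrap'][0]);k=np.array(P['keep'][0]); d=k-s; print("dist",np.hypot(*d),"centre",(s+k)/2,"yaw",np.degrees(np.arctan2(-d[0],d[1])))
crop=im[145:245,190:390]; cv2.imwrite("pics/c0.png",cv2.resize(crop,(800,400),interpolation=cv2.INTER_CUBIC))
E
```

```text
{'scrap': ((588.9935913085938, -251.35787963867188), (245.3673553466797, 129.60455322265625), 2.3929598331451416), 'keep': ((568.3335571289062, 221.43319702148438), (194.58428955078125, 105.86151885986328), 2.3720343112945557)}
dist 473.24226267502314 centre [578.66357422 -14.96234131] yaw 2.5021203464757966
```

View pics/c0.png

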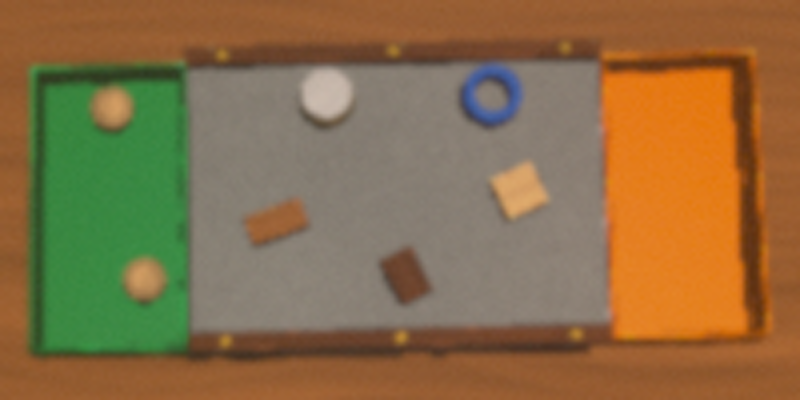

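The crop confirms oak (275,222), walnut (405,276) and square (520,190). The tape (490,95) is close beside the square's path. The board is yawed about 2.5°.

```bash
cat >> h.py <<'E'
B0=np.array([578.7,-14.0]);YAW=np.radians(2.45)
M=np.array([[np.cos(YAW),np.sin(YAW)],[-np.sin(YAW),np.cos(YAW)]]) # world->board
def objs(i,im):
    h=cv2.cvtColor(im,cv2.COLOR_BGR2HSV); out=[]
    hull=np.array([[(234,160),(341,160),(342,228),(237,229)]],np.int32)
    roi=cv2.fillPoly(np.zeros(im.shape[:2],np.uint8),hull,255)
    m=cv2.bitwise_and(cv2.inRange(h,(0,60,0),(179,255,255)),roi)
    for c in cv2.findContours(m,0,1)[0]:
        if cv2.contourArea(c)<20: continue
        k=np.zeros_like(m); cv2.drawContours(k,[c],-1,255,-1)
        col=cv2.mean(im,k)[:3]
        p=ray(i,c[:,0],.087)*1000
        r=cv2.minAreaRect(((p-B0)@M.T).astype(np.float32)); 
        out.append((np.round(r[0]),np.round(r[1]),round(r[2]),np.round(col),np.round(M.T@np.array(r[0])+B0)))
    return out
E
python3 - <<'E'
from h import *
i=camera_info("top"); im=cv2.imread("pics/top0.png")
print("px mm",1440/i['fx'])
for o in objs(i,im): print(*o)
q=R.from_quat(get_obs()['ee_rot']).as_matrix(); print(q.round(3))
for n,uv in (("board corners R",[(340,157),(342,229)]),("L",[(236.5,158),(237.5,229)])): print(n,(ray(i,uv,.07)*1000-B0)@M.T)
E
```

```text
px mm 3.176824100035374
[-68.  -3.] [41. 30.] 25 [ 56.  75. 107.] [511. -20.]
[-22. 100.] [30. 52.] 18 [ 68. 101. 145.] [552.  85.]
[ -0. -96.] [42. 42.] 25 [104. 149. 191.] [ 583. -110.]
[ 80. -78.] [46. 47.] 89 [130.  98.  89.] [662. -88.]
[-6.  0.] [223. 341.] 0 [ 68.  94. 136.] [572. -14.]
[15. 60.] [242. 188.] 89 [61. 95. 81.] [591.  47.]
[[ 0.962  0.271 -0.   ]
 [ 0.271 -0.962  0.001]
 [-0.    -0.001 -1.   ]]
board corners R [[ 120.25609159 -169.62163805]
 [-119.15949922 -167.25454631]]
L [[ 122.18061087  172.85458947]
 [-113.58223429  170.14836681]]
```

Call:
{"api": "move_arm", "payload": {"moves": [[[0.9, -0.6, 0], [0, 0, -9.5], 0.2], [[1, -0.5, 0], [0, 0, -9.5], 0.2], [[1, -0.3, 0], [0, 0, -9.5], 0.2], [[1, -0.1, 0], [0, 0, -9.5], 0.2], [[1, 0.0, 0], [0, 0, -9.5], 0.2]]}}

```text
clock: 0.72
position: [0.2521, -0.4984, 0.2309]
ee_rot: [0.85, 0.527, 0.0, -0.0]
ft_force: [0.6, -0.0, -0.1]
grip_width: 0.201
```

Call:
{"api": "move_arm", "payload": {"moves": [[[1, 0.2, 0], [0, 0, -9.6], 0.2], [[1, 0.37, 0], [0, 0, -9.6], 0.2], [[1, 0.58, 0], [0, 0, -9.6], 0.2], [[1, 0.8, 0], [0, 0, 0], 0.2], [[1, 0.8, 0], [0, 0, 0], 0.2]]}}

```text
clock: 1.35
position: [0.3398, -0.3828, 0.231]
ee_rot: [0.694, 0.72, -0.0, -0.0]
ft_force: [0.9, -0.2, -0.2]
grip_width: 0.199
```

Call:
{"api": "move_arm", "payload": {"moves": [[[1, 0.8, 0], [0, 0, 0], 0.2], [[1, 0.8, 0], [0, 0, 0], 0.2], [[1, 0.8, 0], [0, 0, 0], 0.2], [[1, 0.8, 0], [0, 0, 0], 0.2], [[1, 0.8, 0], [0, 0, 0], 0.2]]}}

```text
clock: 1.98
position: [0.4353, -0.2543, 0.2311]
ee_rot: [0.694, 0.72, -0.0, -0.0]
ft_force: [0.7, 0.5, -0.3]
grip_width: 0.201
```

Call:
{"api": "move_arm", "payload": {"moves": [[[1, 0.8, 0], [0, 0, 0], 0.2], [[1, 0.8, 0], [0, 0, 0], 0.2], [[1, 0.8, 0], [0, 0, 0], 0.2], [[0, 0, 0], [0, 0, 0], 0.2]]}}

```text
clock: 2.48
position: [0.4932, -0.1756, 0.2311]
ee_rot: [0.693, 0.721, 0.0, -0.0]
ft_force: [0.1, -0.3, 0.2]
grip_width: 0.2
```

Call:
{"api": "move_arm", "payload": {"moves": [[[1, 0.9, 0], [0, 0, 0], 0.2], [[1, 0.9, 0.2], [0, 0, 0], 0.2], [[1, 0.9, 1], [0, 0, 0], 0.2], [[1, 0.9, 1], [0, 0, 0], 0.2], [[0.3, 0.1, 1], [0, 0, 0], 0.2]]}}

```text
clock: 3.1
position: [0.5814, -0.0661, 0.1501]
ee_rot: [0.694, 0.72, 0.0, -0.0]
ft_force: [-0.4, 0.1, 0.8]
grip_width: 0.199
```

Call:
{"api": "move_arm", "payload": {"moves": [[[0, 0, 1], [0, 0, 0], 0.2], [[0, 0, 0], [0, 0, 0], 0.2]]}}

```text
clock: 3.35
position: [0.5792, -0.0684, 0.1244]
ee_rot: [0.695, 0.719, -0.001, -0.002]
ft_force: [-0.9, -0.2, -0.1]
grip_width: 0.203
```

```bash
python3 - <<'E'
from h import *
print(((get_obs()['position'][:2]*1000)-B0)@M.T, get_obs()['position'][2])
im=camera("wrist")[:,:,::-1]; cv2.imwrite("pics/w1.png",im)
E
```

```text
[ -1.79235798 -54.38159946] 0.1243523473122945
```

View pics/w1.png

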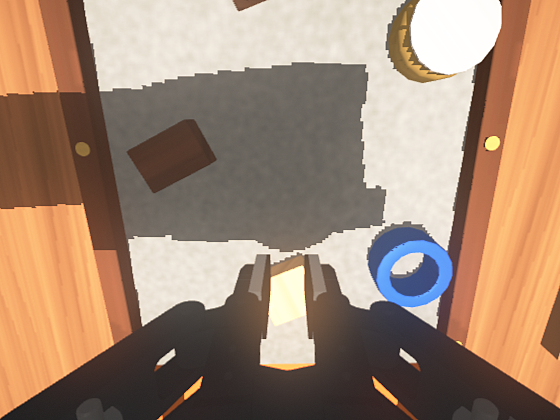

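```bash
python3 - <<'E'
from h import *
i=camera_info("wrist")
print(((ray(i,[(302,257),(170,157)],[.086,.088])*1000)-B0)@M.T, i['origin'])
p=R.from_quat(i['rotation']).inv().apply(get_obs()['position']-i['origin']); print(p[:2]/p[2]*i['fx']+[i['cx'],i['cy']])
E
```

```text
[[ 8.56498430e+00 -6.48264136e+01]
 [-6.78135674e+01  6.32546826e-02]] [0.57778826 0.0097581  0.26806472]
[287.16244496 273.10688769]
```

The wrist view agrees: walnut is at board (-68,0), and the square's near corner is about 10 mm in front of the fingertips. I'll back off a little, descend, then push.

Call:
{"api": "move_arm", "payload": {"moves": [[[0.6, 0, 0], [0, 0, 0], 0.2], [[0, 0, 0.7], [0, 0, 0], 0.2], [[0, 0, 0.7], [0, 0, 0], 0.2], [[0, 0, 0.5], [0, 0, 0], 0.2], [[0, 0, 0], [0, 0, 0], 0.2]]}}

```text
clock: 4.03
position: [0.5794, -0.0527, 0.0773]
ee_rot: [0.694, 0.72, -0.001, -0.001]
ft_force: [-0.3, -0.7, -0.2]
grip_width: 0.2
```

Call:
{"api": "move_arm", "payload": {"moves": [[[-0.5, 0, 0], [0, 0, 0], 0.2], [[-0.5, 0, 0], [0, 0, 0], 0.2], [[-0.5, 0, 0], [0, 0, 0], 0.2], [[-0.5, 0, 0], [0, 0, 0], 0.2], [[-0.5, 0, 0], [0, 0, 0], 0.2]]}}

```text
clock: 4.65
position: [0.5826, -0.1159, 0.0789]
ee_rot: [0.694, 0.72, 0.0, 0.0]
ft_force: [0.2, -0.1, 0.6]
grip_width: 0.195
```

```bash
python3 - <<'E'
from h import *
print(((get_obs()['position'][:2]*1000)-B0)@M.T, get_obs()['position'][2])
im=camera("wrist")[:,:,::-1]; im2=camera("scene")[:,:,::-1]; cv2.imwrite("pics/w2.png",np.hstack([cv2.resize(im,(400,300)),cv2.resize(im2[60:360,80:480],(400,300))]))
E
```

```text
[  -0.45197558 -101.9937796 ] 0.07892993270814465
```

View pics/w2.png

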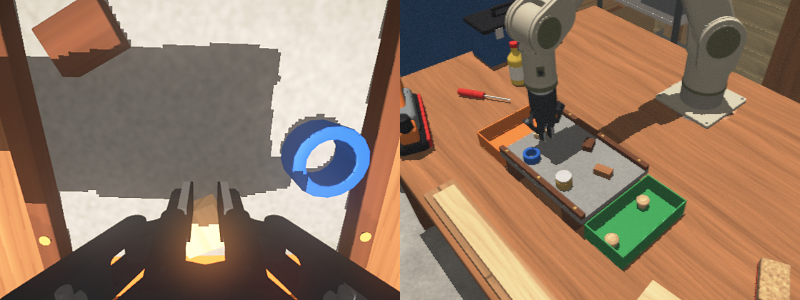

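The square is moving squarely ahead of the fingers, and the tape hasn't been touched.

Call:
{"api": "move_arm", "payload": {"moves": [[[-0.5, 0, 0.1], [0, 0, 0], 0.2], [[-0.5, 0, 0], [0, 0, 0], 0.2], [[-0.6, 0, 0], [0, 0, 0], 0.2], [[-0.6, 0, 0], [0, 0, 0], 0.2], [[-0.6, 0, 0], [0, 0, 0], 0.2]]}}

```text
clock: 5.38
position: [0.585, -0.1862, 0.0763]
ee_rot: [0.695, 0.719, -0.0, 0.0]
ft_force: [0.2, 0.4, -0.4]
grip_width: 0.194
```

Call:
{"api": "move_arm", "payload": {"moves": [[[0, 0, 0], [0, 0, 0], 0.2]]}}

```text
clock: 5.5
position: [0.5848, -0.1868, 0.0762]
ee_rot: [0.695, 0.719, -0.0, 0.0]
ft_force: [-0.1, 0.4, -0.1]
grip_width: 0.2
```

```bash
python3 - <<'E'
from h import *
print(((get_obs()['position'][:2]*1000)-B0)@M.T, get_obs()['position'][2])
im=camera("top")[140:245,190:390,::-1]; im2=camera("scene")[:,:,::-1]; cv2.imwrite("pics/w3.png",np.hstack([cv2.resize(im,(400,300)),cv2.resize(im2[140:350,160:440],(400,300))]))
E
```

```text
[  -1.28773272 -172.86935202] 0.0761516820741775
```

View pics/w3.png

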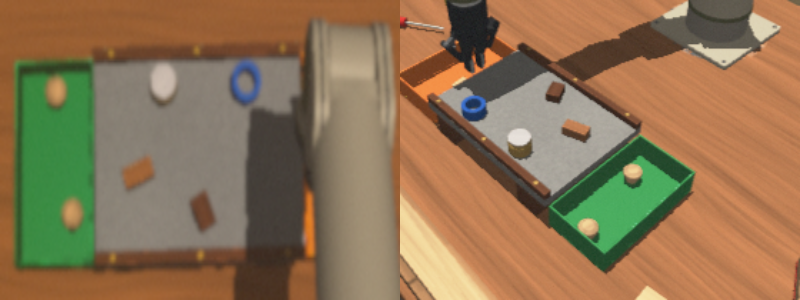

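The square is off the deck and on the tray floor (scene crop (460,82)). Next is the walnut.

Call:
{"api": "move_arm", "payload": {"moves": [[[0.2, 0, -0.9], [0, 0, 0], 0.2], [[0.9, -0.3, -0.9], [0, 0, 0], 0.2], [[1, -0.5, 0], [0, 0, 0], 0.2], [[1, -0.5, 0], [0, 0, 0], 0.2], [[1, -0.5, 0], [0, 0, 0], 0.2]]}}

```text
clock: 6.22
position: [0.5359, -0.0822, 0.1215]
ee_rot: [0.694, 0.72, 0.0, 0.0]
ft_force: [-0.8, 0.4, 0.5]
grip_width: 0.203
```

Call:
{"api": "move_arm", "payload": {"moves": [[[1, -0.5, 0], [0, 0, 0], 0.2], [[1, -0.3, 0], [0, 0, 0], 0.2], [[1, 0, 0], [0, 0, 0], 0.2], [[1, 0, 0], [0, 0, 0], 0.2], [[0.6, 0, 0], [0, 0, 0], 0.2]]}}

```text
clock: 6.85
position: [0.512, 0.0322, 0.1215]
ee_rot: [0.693, 0.72, 0.0, 0.0]
ft_force: [0.2, 0.2, 0.1]
grip_width: 0.2
```

Call:
{"api": "move_arm", "payload": {"moves": [[[0, 0, 0], [0, 0, 0], 0.2]]}}

```text
clock: 6.98
position: [0.5122, 0.0314, 0.1214]
ee_rot: [0.694, 0.72, 0.0, 0.0]
ft_force: [0.3, -0.4, 0.1]
grip_width: 0.199
```

```bash
python3 - <<'E'
from h import *
o=get_obs();print(((o['position'][:2]*1000)-B0)@M.T, o['position'][2],o['ee_rot'])
E
```

```text
[-64.47343812  48.17264495] 0.12140295414174489 [6.93501090e-01 7.20455569e-01 9.88385842e-05 2.86454627e-05]
```

Call:
{"api": "move_arm", "payload": {"moves": [[[0, -0.1, 0.7], [0, 0, 0], 0.2], [[0, 0, 0.7], [0, 0, 0], 0.2], [[0, 0, 0.4], [0, 0, 0], 0.2], [[-0.5, 0, 0], [0, 0, 0], 0.2], [[-0.5, 0, 0], [0, 0, 0], 0.2]]}}

```text
clock: 7.6
position: [0.511, 0.0039, 0.0765]
ee_rot: [0.694, 0.719, 0.0, 0.0]
ft_force: [-0.5, -0.3, 0.8]
grip_width: 0.201
```

Call:
{"api": "move_arm", "payload": {"moves": [[[-0.5, 0, 0], [0, 0, 0], 0.2], [[-0.5, 0, 0], [0, 0, 0], 0.2], [[-0.5, 0, 0], [0, 0, 0], 0.2], [[-0.5, 0, 0], [0, 0, 0], 0.2], [[-0.5, 0, 0], [0, 0, 0], 0.2]]}}

```text
clock: 8.22
position: [0.513, -0.0582, 0.0763]
ee_rot: [0.694, 0.72, -0.0, 0.0]
ft_force: [0.1, 0.3, -1.0]
grip_width: 0.201
```

```bash
python3 - <<'E'
from h import *
o=get_obs();print(((o['position'][:2]*1000)-B0)@M.T, o['position'][2])
im=camera("wrist")[:,:,::-1]; im2=camera("scene")[:,:,::-1]; cv2.imwrite("pics/w4.png",np.hstack([cv2.resize(im,(400,300)),cv2.resize(im2[140:350,160:440],(400,300))]))
E
```

```text
[-67.5560407  -41.36213732] 0.07631979402759545
```

View pics/w4.png

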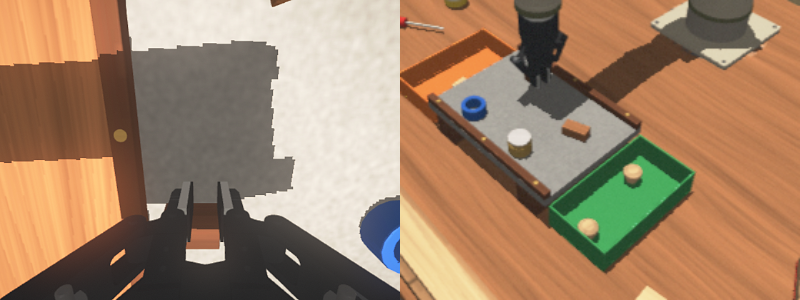

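The walnut rides squarely ahead of the fingers (wrist view (205,225)). The remaining distance is about 131 mm, or 5.3 units.

Call:
{"api": "move_arm", "payload": {"moves": [[[-0.5, 0, 0], [0, 0, 0], 0.2], [[-0.5, 0, 0], [0, 0, 0], 0.2], [[-0.5, 0, 0], [0, 0, 0], 0.2], [[-0.5, 0, 0], [0, 0, 0], 0.2], [[-0.5, 0, 0], [0, 0, 0], 0.2]]}}

```text
clock: 8.95
position: [0.5152, -0.1207, 0.0763]
ee_rot: [0.694, 0.72, -0.0, 0.0]
ft_force: [0.7, 0.4, 0.5]
grip_width: 0.197
```

Call:
{"api": "move_arm", "payload": {"moves": [[[-0.5, 0, 0], [0, 0, 0], 0.2], [[-0.5, 0, 0], [0, 0, 0], 0.2], [[-0.6, 0, 0], [0, 0, 0], 0.2], [[-0.6, 0, 0], [0, 0, 0], 0.2], [[-0.6, 0, 0], [0, 0, 0], 0.2]]}}

```text
clock: 9.57
position: [0.5177, -0.191, 0.0763]
ee_rot: [0.694, 0.72, -0.0, 0.0]
ft_force: [-0.6, -0.2, -0.6]
grip_width: 0.2
```

Call:
{"api": "move_arm", "payload": {"moves": [[[0, 0, 0], [0, 0, 0], 0.2], [[0.2, 0, -0.9], [0, 0, 0], 0.2], [[0.9, 0.2, -0.9], [0, 0, 0], 0.2], [[1, 0.2, 0], [0, 0, 0], 0.2], [[1, 0.2, 0], [0, 0, 0], 0.2]]}}

```text
clock: 10.2
position: [0.5301, -0.1104, 0.1217]
ee_rot: [0.694, 0.72, 0.0, 0.0]
ft_force: [-0.7, -0.0, -0.5]
grip_width: 0.199
```

```bash
python3 - <<'E'
from h import *
o=get_obs();print(((o['position'][:2]*1000)-B0)@M.T, o['position'][2])
im=camera("top")[140:245,190:390,::-1]; im2=camera("scene")[:,:,::-1]; cv2.imwrite("pics/w5.png",np.hstack([cv2.resize(im,(400,300)),cv2.resize(im2[140:350,160:440],(400,300))]))
E
```

```text
[-52.67534722 -94.25170219] 0.12165968062158529
```

View pics/w5.png

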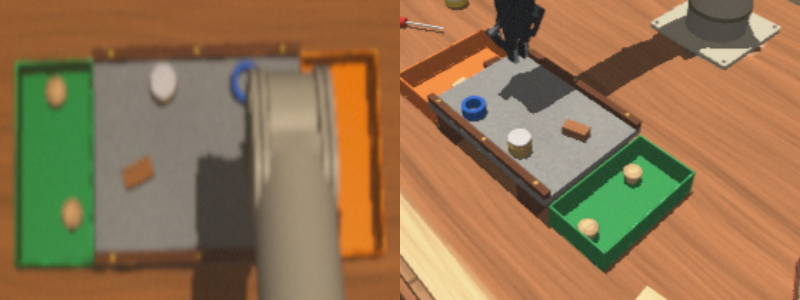

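The walnut has gone into the tray too. The oak is next, with the fingers nearly shut because its end face is narrow.

Call:
{"api": "move_arm", "payload": {"moves": [[[1, 0.3, 0], [0, 0, 0], 0.08], [[1, 0.3, 0], [0, 0, 0], 0.08], [[1, 0.3, 0], [0, 0, 0], 0.08], [[1, 0.2, 0], [0, 0, 0], 0.08], [[1, 0.1, 0], [0, 0, 0], 0.08]]}}

```text
clock: 10.92
position: [0.5555, 0.0148, 0.1212]
ee_rot: [0.694, 0.72, -0.0, 0.0]
ft_force: [-0.2, -0.2, 0.6]
grip_width: 0.079
```

Call:
{"api": "move_arm", "payload": {"moves": [[[1, 0, 0], [0, 0, 0], 0.08], [[1, 0, 0], [0, 0, 0], 0.08], [[1, 0, 0], [0, 0, 0], 0.08], [[1, 0, 0], [0, 0, 0], 0.08], [[0.8, 0, 0], [0, 0, 0], 0.08]]}}

```text
clock: 11.55
position: [0.5509, 0.135, 0.1212]
ee_rot: [0.694, 0.72, -0.0, -0.0]
ft_force: [0.3, 0.1, -0.1]
grip_width: 0.078
```

Call:
{"api": "move_arm", "payload": {"moves": [[[0, 0, 0], [0, 0, 0], 0.08]]}}

```text
clock: 11.68
position: [0.5508, 0.1355, 0.1213]
ee_rot: [0.693, 0.721, 0.0, -0.0]
ft_force: [-0.0, -0.7, 0.0]
grip_width: 0.082
```

```bash
python3 - <<'E'
from h import *
o=get_obs();print(((o['position'][:2]*1000)-B0)@M.T, o['position'][2],o['ee_rot'])
E
```

```text
[-21.52042552 150.6034643 ] 0.12128862106939048 [ 6.93380568e-01  7.20571508e-01  1.55174899e-04 -2.56579477e-04]
```

Call:
{"api": "move_arm", "payload": {"moves": [[[0, -0.1, 0.7], [0, 0, 0], 0.08], [[0, 0, 0.7], [0, 0, 0], 0.08], [[0, 0, 0.4], [0, 0, 0], 0.08], [[-0.5, 0, 0], [0, 0, 0], 0.08], [[-0.5, 0, 0], [0, 0, 0], 0.08]]}}

```text
clock: 12.3
position: [0.5499, 0.1079, 0.0765]
ee_rot: [0.695, 0.719, 0.0, 0.0]
ft_force: [0.4, 0.6, 0.9]
grip_width: 0.08
```

Call:
{"api": "move_arm", "payload": {"moves": [[[-0.5, 0, 0], [0, 0, 0], 0.08], [[-0.5, 0, 0], [0, 0, 0], 0.08], [[-0.5, 0, 0], [0, 0, 0], 0.08], [[-0.5, 0, 0], [0, 0, 0], 0.08], [[-0.5, 0, 0], [0, 0, 0], 0.08]]}}

```text
clock: 12.92
position: [0.5518, 0.0457, 0.0763]
ee_rot: [0.694, 0.72, 0.0, 0.0]
ft_force: [0.5, 0.6, 0.4]
grip_width: 0.081
```

```bash
python3 - <<'E'
from h import *
o=get_obs();print(((o['position'][:2]*1000)-B0)@M.T, o['position'][2])
im=camera("wrist")[:,:,::-1]; im2=camera("scene")[:,:,::-1]; cv2.imwrite("pics/w6.png",np.hstack([cv2.resize(im,(400,300)),cv2.resize(im2[140:350,160:440],(400,300))]))
E
```

```text
[-24.30413148  60.81915448] 0.07634688163698919
```

View pics/w6.png

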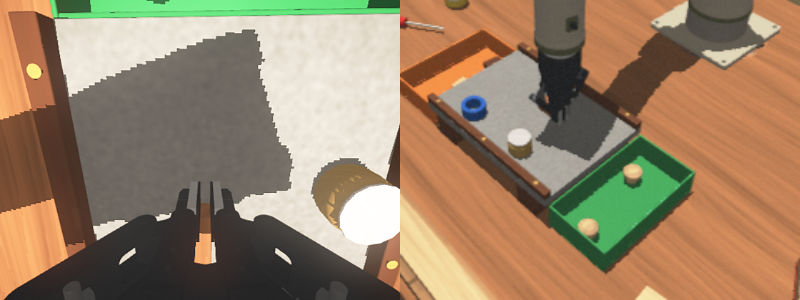

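The oak is visible ahead of the fingers (205,240) and the tin is clear.

Call:
{"api": "move_arm", "payload": {"moves": [[[-0.5, 0, 0], [0, 0, 0], 0.08], [[-0.5, 0, 0], [0, 0, 0], 0.08], [[-0.5, 0, 0], [0, 0, 0], 0.08], [[-0.5, 0, 0], [0, 0, 0], 0.08], [[-0.5, 0, 0], [0, 0, 0], 0.08]]}}

```text
clock: 13.65
position: [0.554, -0.0168, 0.0763]
ee_rot: [0.694, 0.72, -0.0, 0.0]
ft_force: [-0.8, -0.0, -0.5]
grip_width: 0.079
```

Call:
{"api": "move_arm", "payload": {"moves": [[[-0.5, 0, 0], [0, 0, 0], 0.08], [[-0.5, 0, 0], [0, 0, 0], 0.08], [[-0.5, 0, 0], [0, 0, 0], 0.08], [[-0.5, 0, 0], [0, 0, 0], 0.08], [[-0.5, 0, 0], [0, 0, 0], 0.08]]}}

```text
clock: 14.28
position: [0.5563, -0.0792, 0.0763]
ee_rot: [0.694, 0.72, 0.0, 0.0]
ft_force: [0.0, 0.2, 0.6]
grip_width: 0.08
```

```bash
python3 - <<'E'
from h import *
o=get_obs();print(((o['position'][:2]*1000)-B0)@M.T, o['position'][2])
im=camera("wrist")[:,:,::-1]; im2=camera("scene")[:,:,::-1]; cv2.imwrite("pics/w7.png",np.hstack([cv2.resize(im,(400,300)),cv2.resize(im2[140:350,160:440],(400,300))]))
E
```

```text
[-25.19128919 -64.17665496] 0.07630616226789388
```

View pics/w7.png

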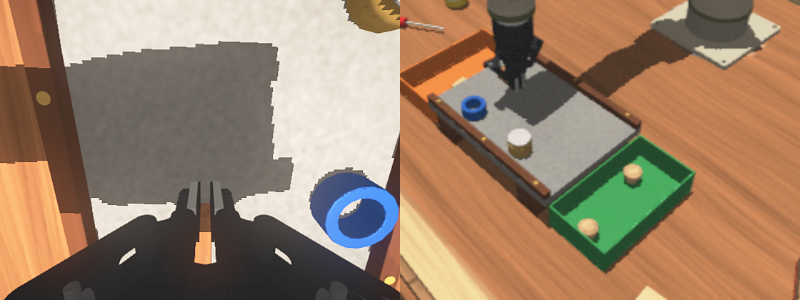

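The oak is still ahead of the fingers and the tape is clear. About 106 mm is left, or 4.2 units.

Call:
{"api": "move_arm", "payload": {"moves": [[[-0.5, 0, 0], [0, 0, 0], 0.08], [[-0.5, 0, 0], [0, 0, 0], 0.08], [[-0.5, 0, 0], [0, 0, 0], 0.08], [[-0.5, 0, 0], [0, 0, 0], 0.08], [[-0.5, 0, 0], [0, 0, 0], 0.08]]}}

```text
clock: 15.0
position: [0.5585, -0.1417, 0.0763]
ee_rot: [0.694, 0.72, -0.0, 0.0]
ft_force: [0.6, 0.2, 0.4]
grip_width: 0.084
```

Call:
{"api": "move_arm", "payload": {"moves": [[[-0.5, 0, 0], [0, 0, 0], 0.08], [[-0.6, 0, 0], [0, 0, 0], 0.08], [[-0.6, 0, 0], [0, 0, 0], 0.08], [[0, 0, 0], [0, 0, 0], 0.08]]}}

```text
clock: 15.5
position: [0.5597, -0.1851, 0.0761]
ee_rot: [0.695, 0.719, -0.0, 0.0]
ft_force: [0.0, -0.3, 0.5]
grip_width: 0.08
```

Call:
{"api": "move_arm", "payload": {"moves": [[[0.2, 0, -0.9], [0, 0, 0], 0.08], [[0.9, 0, -1], [0, 0, 0], 0.08], [[1, 0, -1], [0, 0, 0], 0.08], [[1, 0, -1], [0, 0, 0], 0.08], [[1, 0, 0], [0, 0, 0], 0.08]]}}

```text
clock: 16.12
position: [0.5573, -0.0793, 0.176]
ee_rot: [0.694, 0.72, 0.001, 0.001]
ft_force: [0.6, -0.1, 0.0]
grip_width: 0.083
```

Call:
{"api": "move_arm", "payload": {"moves": [[[1, 0, 0], [0, 0, 0], 0.08], [[1, 0, 0], [0, 0, 0], 0.08], [[1, 0, 0], [0, 0, 0], 0.08], [[1, 0, 0], [0, 0, 0], 0.08], [[0, 0, 0], [0, 0, 0], 0.08]]}}

```text
clock: 16.75
position: [0.5524, 0.0219, 0.174]
ee_rot: [0.693, 0.721, 0.0, -0.0]
ft_force: [-0.7, 0.2, 0.1]
grip_width: 0.078
```

```bash
python3 - <<'E'
from h import *
i=camera_info("top");t=camera("top")[:,:,::-1].copy()
cv2.imwrite("pics/top1.png",t); s=camera("scene")[:,:,::-1]; cv2.imwrite("pics/s1.png",s)
cv2.imwrite("pics/w8.png",np.hstack([cv2.resize(t[140:245,190:390],(400,300)),cv2.resize(s[110:260,120:320],(400,300))]))
# offcuts in tray: not-orange blobs inside tray floor, in tray frame
h=cv2.cvtColor(t,cv2.COLOR_BGR2HSV)
roi=np.zeros(t.shape[:2],np.uint8); cv2.fillPoly(roi,[np.array([(344,164),(374,164),(376,226),(345,227)],np.int32)],255)
m=cv2.bitwise_and(255-cv2.inRange(h,(8,225,120),(20,255,255)),roi)
for c in cv2.findContours(m,0,1)[0]:
    if cv2.contourArea(c)<25: continue
    r=cv2.minAreaRect((((ray(i,c[:,0],.021)*1000)-B0)@M.T-[0,-238]).astype(np.float32)); print(np.round(r[0]),np.round(r[1]))
E
```

```text
[-16.  -0.] [106. 185.]
```

View pics/w8.png

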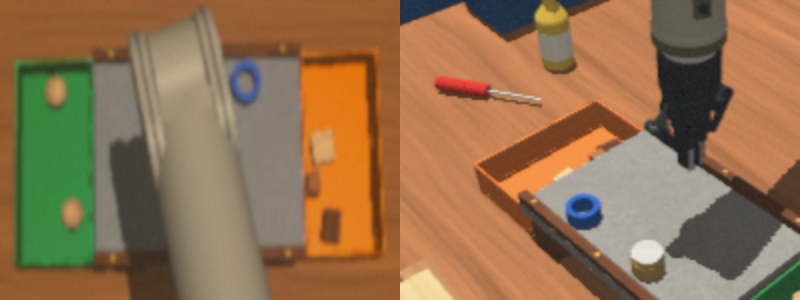

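All three are in the orange tray. The oak (313,184) lies against the near wall, maybe tilted, so I'll look closer to make sure it isn't leaning on the board.

Call:
{"api": "move_arm", "payload": {"moves": [[[0, -1, -0.6], [0, 0, 0], 0.08], [[0, -1, -0.6], [0, 0, 0], 0.08], [[-1, -1, -0.6], [0, 0, 0], 0.08], [[-1, 0, 0], [0, 0, 0], 0.08], [[0, 0, 0], [0, 0, 0], 0.08]]}}

```text
clock: 17.48
position: [0.4794, -0.0367, 0.219]
ee_rot: [0.696, 0.718, -0.0, 0.001]
ft_force: [0.2, 0.7, 0.4]
grip_width: 0.084
```

```bash
python3 - <<'E'
from h import *
t=camera("top")[:,:,::-1];cv2.imwrite("pics/top2.png",t); s=camera("scene")[:,:,::-1]; cv2.imwrite("pics/s2.png",s);
w=camera("wrist")[:,:,::-1]
f=lambda a:cv2.resize(a,(400,300),interpolation=cv2.INTER_CUBIC)
cv2.imwrite("pics/w9.png",np.vstack([np.hstack([f(t[160:235,310:410]),f(s[160:220,150:230])]),np.hstack([f(w),f(t[140:245,190:390])])]))
print(get_obs()['position'])
E
```

```text
[ 0.47959845 -0.03327948  0.21872435]
```

View pics/w9.png

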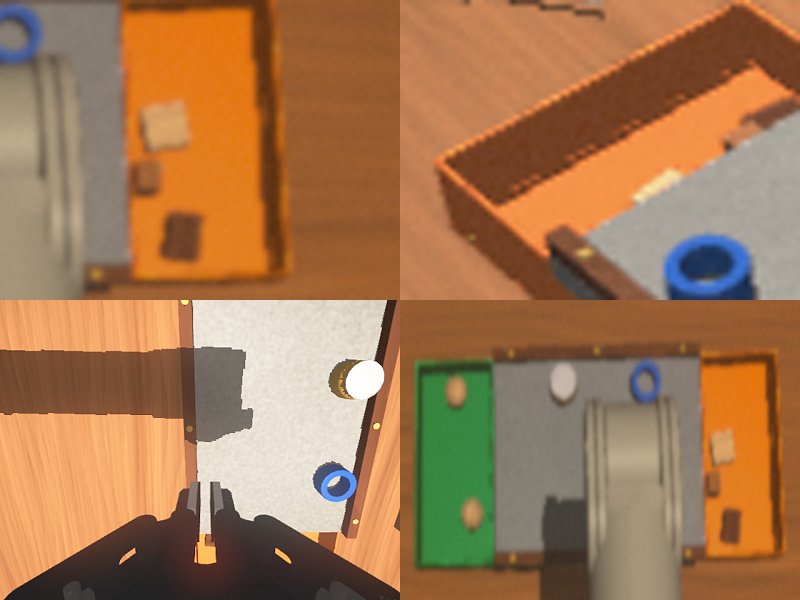

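```bash
python3 - <<'E'
from h import *
t=camera_info("top");s=camera_info("scene"); b=lambda p:np.round((p*1000-B0)@M.T-[0,-238],1)
for z in(.03,.045,.052,.06,.07): print(z,b(ray(t,[(346.7,204.5)],z)),b(ray(s,[(218,186.4)],z)))
print("oak edges y",b(ray(t,[(343,204.5),(350,204.5),(346.7,200),(346.7,208.7)],.052)).tolist())
for f in("top0","top2"):
    h=cv2.cvtColor(cv2.imread(f"pics/{f}.png"),cv2.COLOR_BGR2HSV); m=cv2.inRange(h,(105,100,60),(125,255,255)); m[:155]=0;m[185:]=0;m[:,:300]=0;m[:,330:]=0
    print(f,"tape px",cv2.minEnclosingCircle(cv2.findNonZero(m)))
E
```

```text
0.03 [[-33.   46.2]] [[-49.  25.]]
0.045 [[-35.4  48.5]] [[-38.9  40.2]]
0.052 [[-36.5  49.6]] [[-34.1  47.3]]
0.06 [[-37.7  50.9]] [[-28.7  55.4]]
0.07 [[-39.3  52.4]] [[-22.   65.5]]
oak edges y [[-36.3, 61.8], [-36.6, 38.7], [-21.4, 49.0], [-50.5, 50.2]]
top0 tape px ((312.4038391113281, 168.1923065185547), 6.9924116134643555)
top2 tape px ((312.3387145996094, 168.0806427001953), 6.97877836227417)
```

The two rays meet at z ≈ 52 mm, exactly the height of an upright 48 mm block on the 4 mm floor. So the oak stands on end inside the tray, with its centre at about y = 49 mm (limit 59), below the rim and separated from the board by the tray wall. The tape hasn't moved.

```bash
python3 -c "
from workcell import *
print(hand_in(), get_obs()['clock'])"
```

```text
the job is handed in; nothing more can be done
the job is handed in; nothing more can be done
```

I swept the square, walnut and oak offcuts, in that order, along the deck and over the -y end into the orange tray, using pushes only. The job is handed in. The clock was at about 17.6 s of the 72 s limit.

**Offcuts:** In the last pictures all three are in the tray. The square looks flat on the floor and the walnut appears to lie there too. The oak stands on end against the wall nearest the board:
- Rays from two cameras put its top at about 52 mm. That puts its centre at about 28 mm, below the 55 mm rim.
- Its centre is about 49 mm from the tray's middle in y (limit 59) and clear of the board, but this is the closest margin.

**Other things:** The tape is within 0.2 pixels of where it started. By eye, the tin, knobs, glue bottle and screwdriver were where they stood; I didn't measure those or check the sanding block. The arm ended clear of everything at about 0.22 m height.

**A check that failed:** An automatic colour mask meant to locate the offcuts in the tray gave one merged blob. I discarded it and judged their positions from the pictures and the two-camera measurement of the oak.

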